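# Get the tin out from behind the mill and the spice jar

## Task

Fetch the small tin that stands behind the pepper mill and the red-capped spice jar on the wooden tray: first clear those two aside onto the dark slab, then stand the tin in the middle of the blue coaster. Then put the mill and the spice jar back on the tray, each exactly where it stood before; leave the two shakers alone and keep everything upright.

Things in the scene. Friction and masses are not known exactly. Their poses are not given: they have to be found in the camera images.
- tray: Fixed dark wooden tray, 160 (x) x 270 (y) mm. Origin: centre of its underside; +x points to its back, away from the robot. Flat floor 16 mm above the origin, rim 8 mm wide up to 24 mm. Pale flat discs mark the places: front row x -28, y +-45 mm (mill and spice jar, either way round), tin behind at x +28, y 0, shakers at x +35, y +-98 mm; things stand up to 3 mm off these.
- slab: Fixed dark grey rectangular slab for things set aside, 210 (x) x 140 (y) mm, 16 mm thick, left or right of the tray. Origin: centre of its underside; its top is 16 mm above.
- coaster: Fixed round blue coaster with a white middle 80 mm across; 120 mm diameter, 16 mm thick, on the other side of the tray from the slab. Origin: centre of its underside; its top is 16 mm above.
- pepper_mill: Loose tall brown wooden pepper mill, upright, 58 mm diameter at the foot, 150 mm tall, about 0.18 kg. Origin: centre of its underside, z up. Its round head, about 48 mm wide, spans heights 109 to 139 mm, with a 12 mm knob on top to 150 mm; the head does not turn. Stands in the tray's front row, left or right.
- red_spice_jar: Loose glass spice jar with a red cap, upright, 45 mm diameter, 106 mm tall, about 0.11 kg; the cap, 45 mm wide, spans heights 85 to 106 mm. Origin: centre of its underside, z up. Stands in the tray's front row, beside the mill.
- tin: Loose small food tin with a flat silvery lid and a brown and cream label, upright, a plain cylinder of 57 mm diameter, 72 mm tall. Origin: centre of its underside, z up. Stands in the tray's back row, behind the gap between mill and spice jar.
- salt_shaker: Loose glass shaker with grey cap and white filling, 44 mm diameter, 90 mm tall; stands at one end of the tray's back row and is to be left alone. Origin: centre of its underside.
- grey_shaker: Loose glass shaker with grey cap and dark grey filling, 44 mm diameter, 90 mm tall; stands at the other end of the tray's back row and is to be left alone. Origin: centre of its underside.
There are look-alikes about, which are no part of the job. Leave any orange look-alike of the pepper_mill alone. What is shaped like the tin but pink is not meant.

How it is judged (in metres and radians):
On the way, in this order (a step that is already met when the one before it is completed fails the run):
1. the pepper mill and the spice jar both stand upright and released on the slab while the tin is still in its place (x of pepper_mill in the frame of slab between -0.095 and 0.095 m and y of pepper_mill in the frame of slab between -0.06 and 0.06 m and z of pepper_mill in the frame of slab between 0.01 and 0.022 m and linear speed of each of pepper_mill, red_spice_jar below 0.03 m/s and angle between each of pepper_mill, red_spice_jar's own z axis and vertical below 0.15 rad and contact force between the fingers and pepper_mill below 0.1 N and x of red_spice_jar in the frame of slab between -0.095 and 0.095 m and y of red_spice_jar in the frame of slab between -0.06 and 0.06 m and z of red_spice_jar in the frame of slab between 0.01 and 0.022 m and contact force between the fingers and red_spice_jar below 0.1 N and distance of tin from where it was at the start of the episode below 0.01 m), for 0.2 s.
2. the tin stands upright and released on the middle of the coaster while the mill and the spice jar still stand on the slab (horizontal distance between tin and coaster below 0.015 m and z of tin in the frame of coaster between 0.01 and 0.022 m and linear speed of each of tin, pepper_mill, red_spice_jar below 0.03 m/s and angle between each of tin, pepper_mill, red_spice_jar's own z axis and vertical below 0.15 rad and contact force between the fingers and tin below 0.1 N and x of pepper_mill in the frame of slab between -0.095 and 0.095 m and y of pepper_mill in the frame of slab between -0.06 and 0.06 m and z of pepper_mill in the frame of slab between 0.01 and 0.022 m and contact force between the fingers and pepper_mill below 0.1 N and x of red_spice_jar in the frame of slab between -0.095 and 0.095 m and y of red_spice_jar in the frame of slab between -0.06 and 0.06 m and z of red_spice_jar in the frame of slab between 0.01 and 0.022 m and contact force between the fingers and red_spice_jar below 0.1 N), for 0.2 s.
At the end, for the whole second after the job is handed in: The tin stands upright on the coaster within 15 mm of its centre; the pepper mill and the red-capped spice jar each stand upright within 13 mm of where they stood at the start; the shakers are within 12 mm of their starting places; all is released and at rest (horizontal distance between tin and coaster below 0.015 m and z of tin in the frame of coaster between 0.01 and 0.022 m and linear speed of each of tin, pepper_mill, red_spice_jar below 0.03 m/s and angle between each of tin, pepper_mill, red_spice_jar's own z axis and vertical below 0.15 rad and contact force between the fingers and tin below 0.1 N and distance of each of pepper_mill, red_spice_jar from where it was at the start of the episode below 0.013 m and contact force between the fingers and pepper_mill below 0.1 N and contact force between the fingers and red_spice_jar below 0.1 N and distance of each of salt_shaker, grey_shaker from where it was at the start of the episode below 0.012 m); the robot touches nothing.
It fails at once if a shaker is shoved more than 12 mm or knocked over (distance of any of salt_shaker, grey_shaker from where it was at the start of the episode above 0.012 m or angle between any of salt_shaker, grey_shaker's own z axis and vertical above 0.4 rad).
It fails at once if the mill, the spice jar or the tin is tipped over (more than 0.6 rad from upright) (angle between any of pepper_mill, red_spice_jar, tin's own z axis and vertical above 0.6 rad).
It also fails if it takes over 109 s, if anything falls off the work surface, if the arm or the gripper's body presses on something with over 40 N, if the wrist force passes 120 N, or if a joint passes its speed limit or range.

## Robot

A 7-joint arm with a two-finger parallel gripper is mounted at the origin on a cart in front of the work surface, level with it; the furniture and walls round the work are solid. World frame = base frame: x ahead of the robot, y to its left, z up, the work surface at z = 0. Lengths are in mm, angles in rad, forces in N, time in s.
With the tool pointing down it reaches from about 425 to 875 mm from the base axis. Payload 8.4 kg.
Tool frame: the origin (TCP) lies on the centre line of the jaws, within the pads' length; the fingertips stand 17 mm ahead of it and the grasp point (between the pads) lies 2 mm behind it (manip.tip_reach is the z of the fingertips in the tool frame, in mm); z points along the fingers, x is the direction in which the jaws open and shut, and the axes are right-handed (so a half turn about z gives the same grasp; the last joint's range is limited). The gripper opens to 87 mm and grips with 3 to 60 N. Pads are 19 mm wide; open, the fingers measure 117 mm over their backs; the gripper's body (75 mm by 190 mm) begins 51 mm behind the grasp point.
Start: joints at [1.15, 0.333, 0.04, 1.465, -0.013, 1.343, -0.059], TCP at [205.556, -616.613, 239.546] pointing down, gripper open.
Joint ranges: [-2.58, 2.58], [-0.38, 2.09], [-1.3, 1.39], [0.25, 2.4], [-1.5, 4.64], [0.08, 2.09], [-2.65, 2.65]. Speed limits (rad/s): [2.22, 2.22, 2.79, 2.79, 3.14, 3.14, 3.14].

## Interface

Orientations are given as a unit quaternion [x, y, z, w].
In Python, from station import manip gives the robot as it stands. Calls block until the motion is done:
- manip.movep(position, orientation): joint-space move of the TCP to a pose.
- manip.movel(position, orientation=None, vel=150): straight line of the TCP; orientation=None keeps the orientation; vel is the mean speed in mm/s.
- manip.movej(angles): joint-space move.
- manip.command_gripper(opening, f_grip=None): finger opening in mm; f_grip is the grip in N (None keeps the last); returns when the fingers have stopped.
- manip.sleep(seconds).
- manip.ik(position, orientation): joint angles nearest the present ones, or None.
- manip.capture(name): name is "scene" or "top"; returns a dict with "frame" (384x512x3 uint8, red, green, blue), "fov_y" (degrees; the focal length in pixels is half the picture's height over the tangent of half this angle, whatever the lens; pixels are square), "cx", "cy" (the principal point, pixels), "distortion" ([k1, k2, p1, p2, k3] as OpenCV has them; the pictures are not rectified), "T" (4x4, takes a point from camera to world coordinates). Camera axes: x right, y down, z forward; pixel columns grow to the right and rows downward; lengths in mm; the calibration is good to about 2 mm. A picture is of the moment at which its call begins. There is no depth.
A pose or a line that the arm cannot do raises manip.MotionError and nothing moves.
- manip.sign_off(): hands the job in, once; it reports no verdict.
Readings, each from a call of its own:
- manip.read_t(): time.
- manip.read_qpos(): joint angles.
- manip.read_dq(): joint speeds.
- manip.read_joint_torque(): joint torques, N m.
- manip.read_ee_pos(): TCP position.
- manip.read_tcp_rot(): TCP orientation.
- manip.read_contact_force(): force on the tool from outside, world axes, zero at the start.
- manip.read_moment(): the same for the moment, N m.
- manip.read_grip_width(): finger opening in mm.
Only numpy, scipy, OpenCV 4.12 (cv2) and the standard library are available. Lean on these libraries where they do the work, as an engineer would, in place of code of your own. Each camera call takes 0.05 s, during which the arm holds its last target. There are 200 camera calls.

## Working session

There is one attempt and no reset: what is moved stays moved. The work goes in short steps, each a Python script; the robot and the scene stay as the last script left them, time stands still between calls to the robot, and variables do not carry over. Pictures are saved under pics/ and viewed, about 12 in all and at most 16, crops included, and the job is handed in when it is done.

```bash
ls; mkdir -p pics
python3 - <<'E'
from station import manip
import cv2,pickle
for n in("scene","top"):
    c=manip.capture(n);pickle.dump(c,open(n+".pkl","wb"))
    cv2.imwrite(f"pics/{n}0.png",c["frame"][:,:,::-1]);print({k:v for k,v in c.items() if k!="frame"})
print(manip.read_t(),manip.read_ee_pos(),manip.read_tcp_rot(),manip.read_grip_width())
E
```

```text
pics
{'fov_y': 54.24809799917757, 'cx': 245.62117192702982, 'cy': 194.00304411163307, 'distortion': array([0.02982501, 0.        , 0.        , 0.        , 0.        ]), 'T': array([[-4.22239243e-01, -6.83949397e-01,  5.94917846e-01,
        -2.13683106e-01],
       [-9.06418854e-01,  3.10665698e-01, -2.86167233e-01,
         2.79741563e+02],
       [ 1.09033388e-02, -6.60075788e-01, -7.51119878e-01,
         7.31161014e+02],
       [ 0.00000000e+00,  0.00000000e+00,  0.00000000e+00,
         1.00000000e+00]])}
{'fov_y': 47.86887650842426, 'cx': 254.2852400471189, 'cy': 191.0742829397518, 'distortion': array([0.03419312, 0.        , 0.        , 0.        , 0.        ]), 'T': array([[ 7.68512340e-03, -9.85111513e-01,  1.71744711e-01,
         3.50425113e+02],
       [-9.99862311e-01, -1.00961240e-02, -1.31692134e-02,
         2.39139667e+01],
       [ 1.47070996e-02, -1.71619856e-01, -9.85053464e-01,
         1.26506205e+03],
       [ 0.00000000e+00,  0.00000000e+00,  0.00000000e+00,
         1.00000000e+00]])}
0.1 [ 205.43346457 -616.24761502  238.71252426] [ 8.11261393e-01 -5.84683137e-01 -6.55282069e-04 -3.90707647e-04] 87.01071477435286
```

View pics/scene0.png

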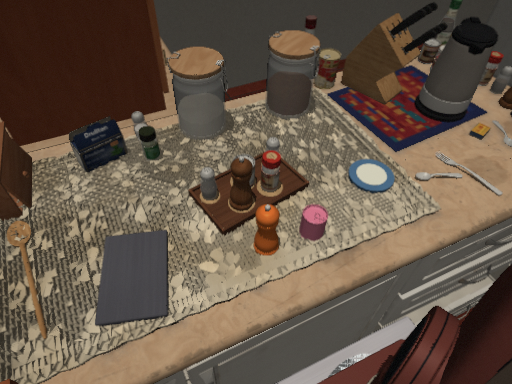

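View pics/top0.png

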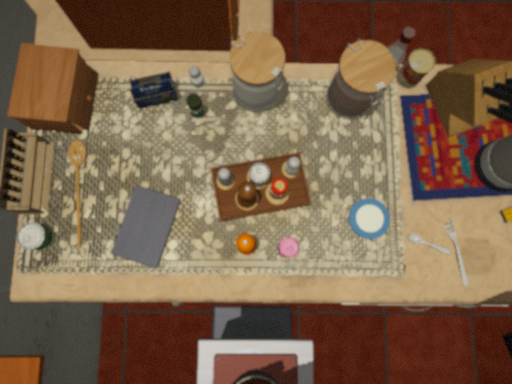

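Candidates, in top-picture pixels:
- Mill: brown (247,192) on the tray, orange look-alike (246,243) to leave alone.
- Tin: silver lid (260,173) on the tray, pink (289,247) is not meant. The beige tin at (420,65) is on the rear counter.
- Jar: red cap (279,187). The green and red-capped bottles elsewhere don't match.

Next I'll check this in a close crop.

```bash
cat > h.py <<'E'
import numpy as np,cv2,pickle
def ray(c,uv):
    f=192/np.tan(np.radians(c["fov_y"]/2));K=np.array([[f,0,c["cx"]],[0,f,c["cy"]],[0,0,1]])
    p=cv2.undistortPoints(np.array([[uv]],float),K,np.array(c["distortion"]))[0,0]
    return c["T"][:3,3],c["T"][:3,:3]@[p[0],p[1],1]
def at(c,uv,z):
    o,d=ray(c,uv);return (o+d*(z-o[2])/d[2])[:2]
def px(c,P):
    f=192/np.tan(np.radians(c["fov_y"]/2));K=np.array([[f,0,c["cx"]],[0,f,c["cy"]],[0,0,1]])
    M=np.linalg.inv(c["T"]);r=cv2.Rodrigues(M[:3,:3])[0]
    return cv2.projectPoints(np.array(P,float).reshape(-1,3),r,M[:3,3],K,np.array(c["distortion"]))[0][:,0]
def crop(c,x0,y0,w,h,s,name):
    cv2.imwrite(name,cv2.resize(c["frame"][y0:y0+h,x0:x0+w,::-1],None,fx=s,fy=s,interpolation=cv2.INTER_CUBIC))
E
python3 - <<'E'
from h import *
t=pickle.load(open("top.pkl","rb"));s=pickle.load(open("scene.pkl","rb"))
crop(t,205,145,115,80,6.9,"pics/c1.png")
crop(s,185,130,130,105,5.7,"pics/c2.png")
f=t["frame"].astype(int)
b=(f[:,:,2]-f[:,:,0]>40);b[:, :340]=0;b[:190]=0;b[245:]=0;b[:,395:]=0
ys,xs=np.nonzero(b);h=cv2.convexHull(np.c_[xs,ys].astype(np.int32));e=cv2.fitEllipse(h);print("coaster",e,at(t,e[0],16))
for n,p in dict(slab_c=(147,226),a=(143,187),b=(180,198),c=(152,266),d=(113,255)).items(): print(n,at(t,p,16))
E
```

```text
coaster ((369.1263427734375, 218.21810913085938), (38.42026138305664, 40.440773010253906), 125.78597259521484) [ 491.61365169 -326.89037345]
slab_c [463.16764234 314.74844613]
a [576.94014522 332.09567258]
b [545.50568155 223.44843563]
c [350.17742985 294.81850515]
d [380.32143233 405.9848942 ]
```

View pics/c1.png

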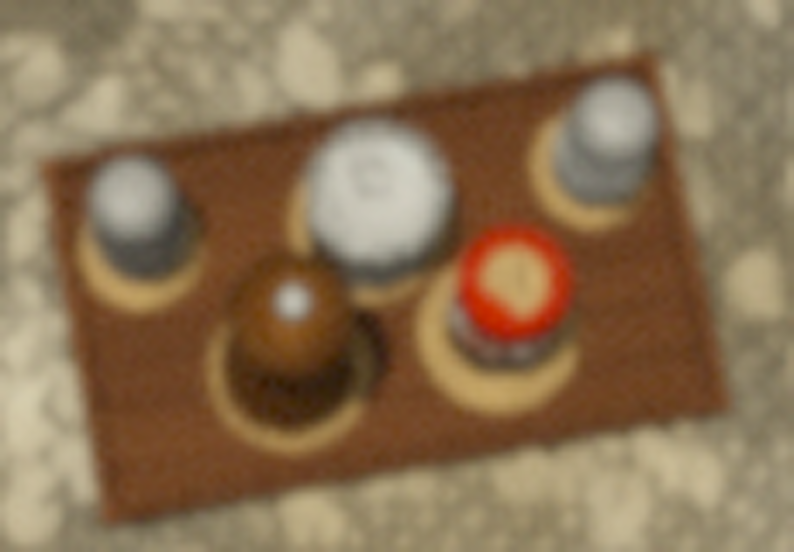

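View pics/c2.png

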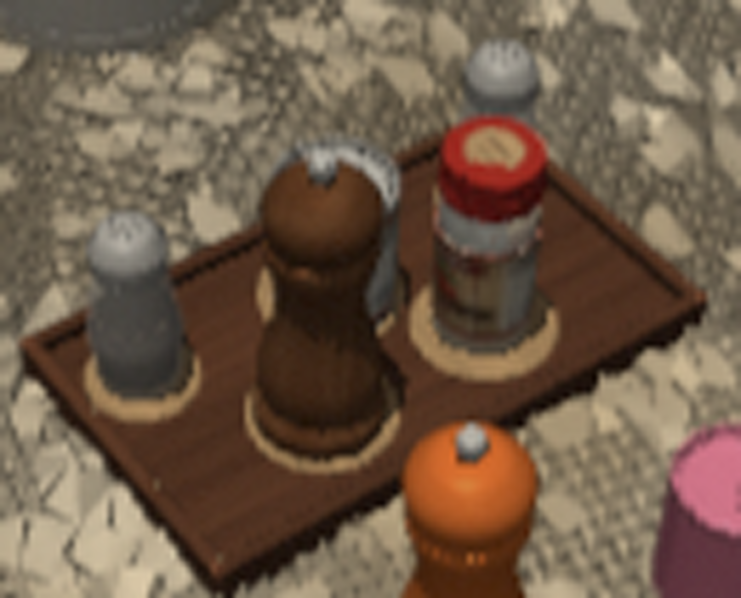

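The crops confirm the choice: brown mill with its knob at c1 (293,300), red cap at (515,283), silver lid at (378,198), and shakers at (133,198) and (618,115). The orange and pink look-alikes stand in front of the tray.

Run:
```python
from h import *
t=pickle.load(open("top.pkl","rb"));s=pickle.load(open("scene.pkl","rb"))
T=lambda u,v:((u+.5)/6.9-.5+205,(v+.5)/6.9-.5+145)
S=lambda u,v:((u+.5)/5.7-.5+185,(v+.5)/5.7-.5+130)
cs=[at(t,T(*p),24) for p in((45,163),(655,55),(727,405),(108,520))]
cs2=[at(s,S(*p),24) for p in((25,343),(705,297),(220,580))]
print("tray",np.round(cs).tolist(),np.round(cs2).tolist())
for C in (cs,):
    c=np.mean(C,0);x=(C[0]+C[1]-C[2]-C[3]);ya=(C[0]+C[3]-C[1]-C[2]);a=np.arctan2(x[1],x[0]);print(c,a,np.arctan2(-ya[0],ya[1]),np.linalg.norm(x)/2,np.linalg.norm(ya)/2)
a=np.arctan2(-ya[0],ya[1]);R=np.array([[np.cos(a),-np.sin(a)],[np.sin(a),np.cos(a)]])
for n,p,z in(("mill",T(293,300),164),("jar",T(515,283),122),("tin",T(378,198),88),("shL",T(133,198),104),("shR",T(618,115),104),("mill_s",S(322,163),164),("jar_s",S(494,150),122),("orange",(246,243),130),("pink",(289,247),72)):
    w=at(s if n.endswith("_s") else t,p,z);print(n,w,"tray frame",R.T@(w-c))
f=t["frame"].astype(int);sub=f[180:275,105:190]
m=((sub.max(2)-sub.min(2)<30)&(sub[:,:,2]-sub[:,:,0]>=3)&(sub.max(2)<120)).astype(np.uint8)
m=cv2.morphologyEx(m,cv2.MORPH_OPEN,np.ones((5,5)))
n,l,st,ce=cv2.connectedComponentsWithStats(m);k=1+st[1:,4].argmax()
ys,xs=np.nonzero(l==k);W=np.array([at(t,(x+105,y+180),16) for x,y in zip(xs,ys)],np.float32)
print("slab",cv2.minAreaRect(W),W.mean(0),len(W)*2.9**2/210)
```

```text
tray [[634.0, 135.0], [684.0, -126.0], [533.0, -154.0], [482.0, 105.0]] [[632.0, 135.0], [531.0, -155.0], [477.0, 106.0]]
[582.93995937 -10.24648233] 0.19123570832654316 0.19264769939889564 154.56989462910656 264.55667839886
mill [550.14179525  28.0054271 ] tray frame [-24.86777789  43.82375803]
jar [565.39178555 -58.31747814] tray frame [-26.42713607 -43.82197532]
tin [606.08434889  -5.54402461] tray frame [23.6165602   0.18428073]
shL [601.54205146  92.20575552] tray frame [37.87329682 96.99542391]
shR [ 637.58410279 -100.98673169] tray frame [ 36.26029561 -99.52369681]
mill_s [548.14642697  28.49075515] tray frame [-26.73331328  44.68213766]
jar_s [566.36802226 -58.75090743] tray frame [-25.55194263 -44.4342951 ]
orange [410.68551056  29.28578333] tray frame [-161.49909138   71.78048931]
pink [403.90834036 -88.33241066] tray frame [-190.66986638  -42.36431118]Traceback (most recent call last):
  File "<stdin>", line 16, in <module>
ValueError: attempt to get argmax of an empty sequence
```

The measurements agree with the tray geometry to within 3–5 mm, and the two views agree to 2 mm. Next is the slab.

Run:
```python
from h import *
t=pickle.load(open("top.pkl","rb"))
crop(t,100,175,95,100,6,"pics/c3.png")
```

```text
(no output)
```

View pics/c3.png

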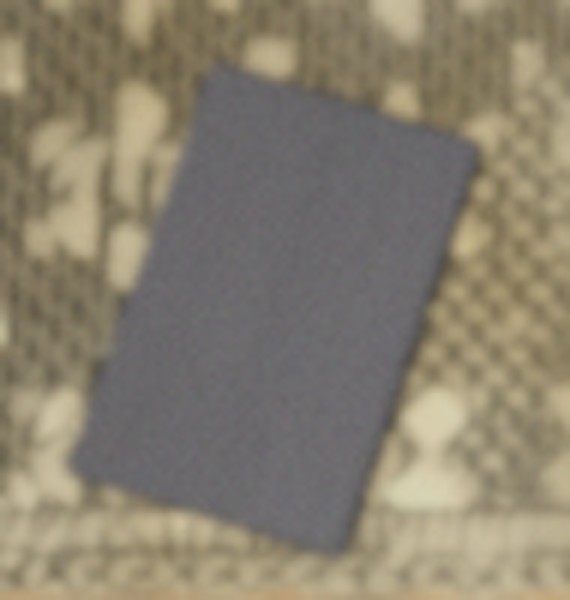

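```bash
cat >> h.py <<'E'
A=0.192
def quat(a):
    from scipy.spatial.transform import Rotation
    c,s=np.cos(a),np.sin(a);return Rotation.from_matrix(np.array([[c,s,0],[s,-c,0],[0,0,-1]])).as_quat()
sc=np.array([463.,317.]);sx=np.array([np.cos(-.323),np.sin(-.323)])
P=dict(mill=np.array([549.,28.2]),jar=np.array([565.9,-58.5]),tin=np.array([608.,-5.]),coaster=np.array([491.6,-326.9]),mslab=sc+60*sx,jslab=sc-60*sx)
Z=dict(mill=138,jar=112,tin=64);OP=dict(mill=87,jar=80,tin=87)
E
cat >> h.py <<'E'
def pick(m,w,xy,hi=130,q=None,down=True):
    z=Z[w];q=quat(A) if q is None else q
    m.movel([*xy,z],q,vel=90)
    m.command_gripper(20,25);m.sleep(.2);g=m.read_grip_width()
    print(w,"picked width",round(g,1),"F",np.round(m.read_contact_force(),1),"t",m.read_t())
    if g<30: raise SystemExit("no grasp")
    m.movel([*xy,z+hi],vel=120)
    print(" lifted width",round(m.read_grip_width(),1))
def place(m,w,xy,hi=130):
    z=Z[w]
    m.movel([*xy,z+hi],vel=200);m.movel([*xy,z+12],vel=120);m.movel([*xy,z+.7],vel=25)
    m.sleep(.2);print(" place F",np.round(m.read_contact_force(),1),np.round(m.read_ee_pos(),1))
    m.command_gripper(87);m.sleep(.2);m.movel([*xy,z+hi],vel=180)
E
python3 - <<'E'
from h import *
from station import manip as m
for k in (0,np.pi):
    for n in P:
        j=m.ik([*P[n],270],quat(A+k));print(k,n,None if j is None else np.round(j,2))
E
```

```text
0 mill [ 0.52  0.18 -0.73  1.64  0.12  1.37 -0.04]
0 jar [ 0.55  0.21 -0.61  1.6   0.12  1.38  0.12]
0 tin [ 0.47  0.3  -0.66  1.5   0.19  1.4  -0.01]
0 coaster [ 0.82  0.22 -0.37  1.55  0.08  1.38  0.64]
0 mslab [ 0.31  0.47 -1.23  1.51  0.45  1.48 -0.73]
0 jslab [ 0.07  0.16 -0.92  1.68  0.13  1.37 -0.68]
3.141592653589793 mill None
3.141592653589793 jar [-1.03  0.37  1.34  1.66 -0.36  1.4  -2.59]
3.141592653589793 tin [-1.02  0.55  1.38  1.57 -0.54  1.47 -2.56]
3.141592653589793 coaster [ 0.55  0.2  -0.04  1.57  0.01  1.37 -2.45]
3.141592653589793 mslab [ 0.24  0.41 -1.1   1.51  0.36  1.45  2.47]
3.141592653589793 jslab [ 0.22  0.2  -1.11  1.68  0.18  1.38  2.42]
```

Run:
```python
from h import *
from station import manip as m
m.movej([0,.17,0,1.58,0,1.39,0]); print(m.read_ee_pos(),m.read_tcp_rot(),m.read_t())
for n in P:
    j=m.ik([*P[n],270],quat(A));print(n,None if j is None else np.round(j,2))
m.movep([*P["mill"],200],quat(A))
c=m.capture("scene");crop(c,160,60,170,180,3.3,"pics/m1.png")
print(m.read_t(),m.read_ee_pos())
```

```text
[577.17915727 -45.78488678 282.58839324] [ 9.99999132e-01 -1.09505446e-03  7.07029808e-04  1.93132263e-04] 2.525
mill [-0.07  0.12 -0.07  1.66  0.01  1.36  0.05]
jar [ 0.03  0.16 -0.01  1.62  0.    1.36  0.22]
tin [-0.03  0.24 -0.04  1.53  0.01  1.38  0.12]
coaster [ 0.35  0.2   0.19  1.58 -0.04  1.37  0.74]
mslab [-0.38  0.23 -0.26  1.54  0.06  1.38 -0.45]
jslab [-0.44  0.09 -0.36  1.7   0.03  1.36 -0.61]
3.1 [549.51376837  27.21922358 200.46805404]
```

View pics/m1.png

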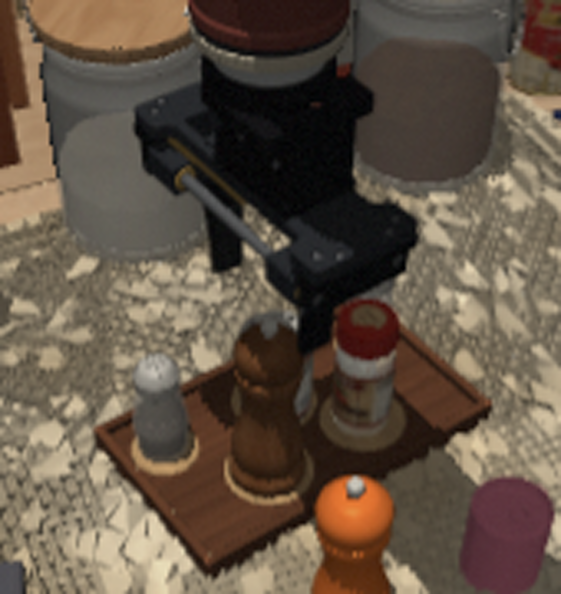

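The open jaws (fingers at about (225,240) and (318,310)) straddle the mill along the tray's x, and their midpoint is above the knob (268,325). I'll go down and grip.

Run:
```python
from h import *
from station import manip as m
pick(m,"mill",P["mill"]);place(m,"mill",P["mslab"])
c=m.capture("scene");cv2.imwrite("pics/m2.png",c["frame"][:,:,::-1]);print(m.read_t())
```

```text
mill picked width 47.8 F [ 1.  -0.6 -0.3] t 4.9
 lifted width 47.2
 place F [-0.  -0.5 -2.5] [519.9 298.  138.7]
11.625
```

View pics/m2.png

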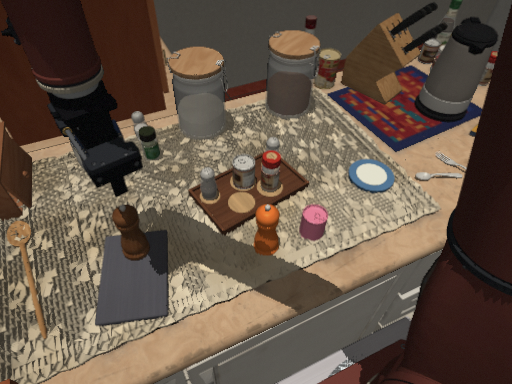

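The mill stands upright on the slab at about (133,235). Next, the jar.

Run:
```python
from h import *
from station import manip as m
m.movel([*P["jar"],250],quat(A),vel=220)
pick(m,"jar",P["jar"]);place(m,"jar",P["jslab"])
m.movel([*P["tin"],200],quat(A),vel=220)
c=m.capture("scene");cv2.imwrite("pics/m3.png",c["frame"][:,:,::-1])
t=m.capture("top");crop(t,105,140,220,140,3.5,"pics/m3t.png");print(m.read_t())
```

```text
jar picked width 43.6 F [ 1.  -0.5 -0.9] t 16.0917
 lifted width 43.4
 place F [ 1.   0.6 -1.1] [406.2 336.1 112.8]
25.6333
```

View pics/m3.png

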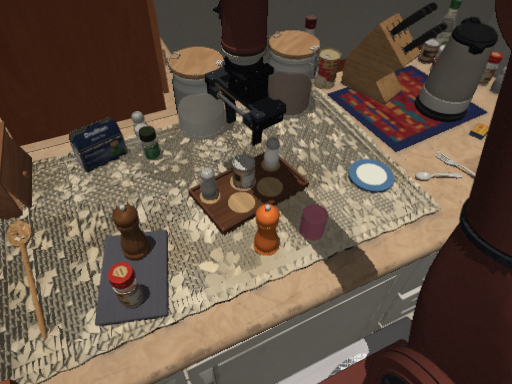

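Both stand upright on the slab, the mill at (130,235) and the jar at (125,285), and the tin at (244,170) is now clear. I'll cross-check the tin and coaster in the scene picture, then fetch the tin.

Run:
```python
from h import *
from station import manip as m
s=pickle.load(open("scene.pkl","rb"));f=s["frame"].astype(int)
b=(f[:,:,2]-f[:,:,0]>40);b[:,:335]=0;b[:150]=0;b[200:]=0;b[:,405:]=0
ys,xs=np.nonzero(b);h=cv2.convexHull(np.c_[xs,ys].astype(np.int32));e=cv2.fitEllipse(h);print("coaster",e[0],e[1],at(s,e[0],16),P["coaster"])
im=cv2.imread("pics/m3.png");cv2.imwrite("pics/t.png",cv2.resize(im[140:200,205:285],None,fx=8,fy=8,interpolation=2))
print("tin~",at(s,(244,162),88))
```

```text
coaster (371.0726623535156, 174.9354248046875) (29.931140899658203, 45.60822677612305) [ 489.31666202 -325.50053131] [ 491.6 -326.9]
tin~ [606.20824263  -6.06990309]
```

View pics/t.png

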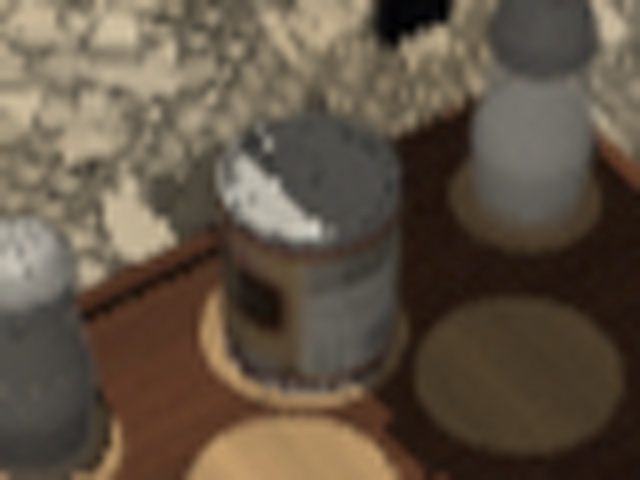

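The tin lid's centre at crop (310,183) gives about (606,-5), which matches the top view.

Run:
```python
from h import *
from station import manip as m
P["tin"][:]=[606.7,-5];P["coaster"][:]=[490.5,-326.2]
pick(m,"tin",P["tin"]);place(m,"tin",P["coaster"])
m.movel([*P["jslab"],242],quat(A),vel=250)
c=m.capture("scene");crop(c,180,120,230,140,3.4,"pics/m4.png")
t=m.capture("top");pickle.dump(t,open("top4.pkl","wb"));crop(t,335,185,70,70,8,"pics/m4t.png");print(m.read_t())
```

```text
tin picked width 56.8 F [1.1 0.  0.4] t 28.125
 lifted width 56.9
 place F [ 0.5 -0.6 -1.3] [ 490.5 -326.2   64.7]
37.95
```

View pics/m4.png

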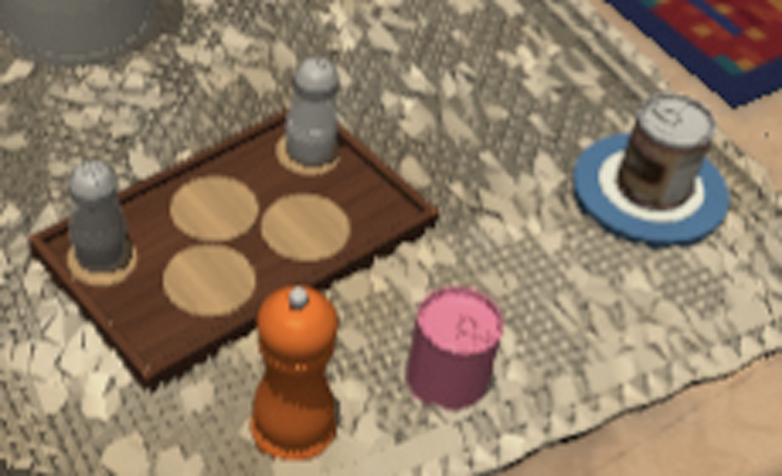

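View pics/m4t.png

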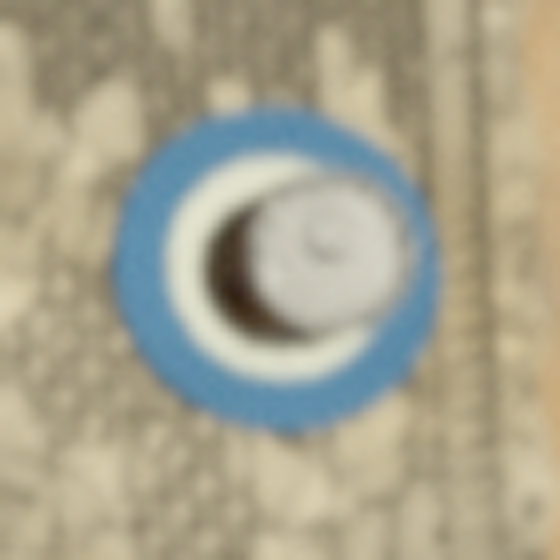

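The tin stands upright on the coaster, with its lid at m4t (327,257) and the coaster's centre at (278,269). I'll compute the offset, then return the jar and the mill.

Run:
```python
from h import *
from station import manip as m
t=pickle.load(open("top4.pkl","rb"));U=lambda u,v:((u+.5)/8-.5+335,(v+.5)/8-.5+185)
a,b=at(t,U(327,257),88),at(t,U(278,269),16);print("tin",a,"coaster",b,a-b)
if np.linalg.norm(a-b)>9: raise SystemExit("off")
pick(m,"jar",P["jslab"]);place(m,"jar",P["jar"])
m.movel([*P["mslab"],268],quat(A),vel=250)
pick(m,"mill",P["mslab"]);place(m,"mill",P["mill"])
m.movep([480,200,320],quat(A))
t=m.capture("top");crop(t,205,145,115,80,6.9,"pics/e1.png")
c=m.capture("scene");crop(c,185,130,215,110,3.7,"pics/e2.png");print(m.read_t())
```

```text
tin [ 487.86446062 -324.09770048] coaster [ 491.7085526  -327.43401806] [-3.84409197  3.33631758]
jar picked width 43.9 F [ 1.4 -0.3  0. ] t 40.5417
 lifted width 43.7
 place F [ 0.1 -0.4 -1.4] [565.9 -58.5 112.8]
mill picked width 47.4 F [ 1.2  0.8 -0.2] t 52.1667
 lifted width 47.4
 place F [-0.3 -0.3 -2.1] [549.   28.2 138.8]
59.7333
```

View pics/e1.png

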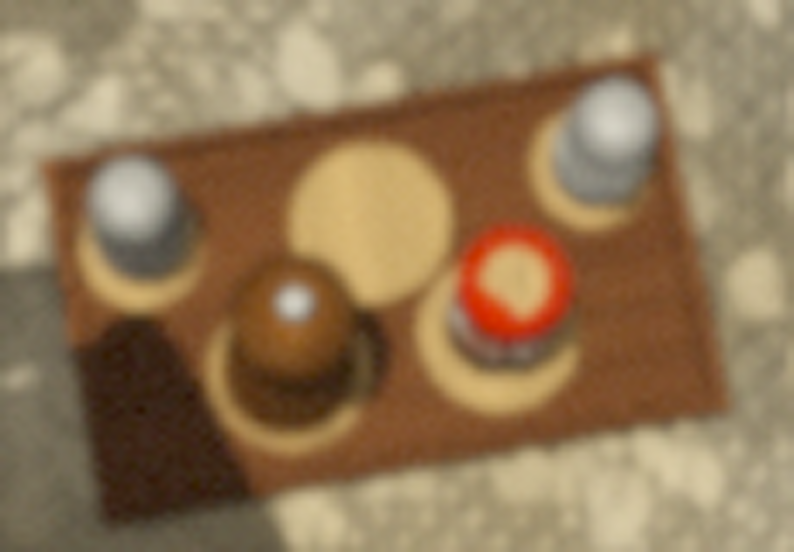

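View pics/e2.png

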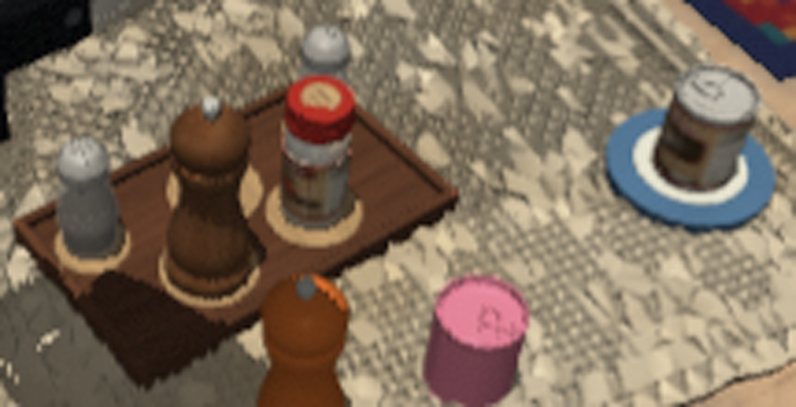

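The knob at (294,301), red cap at (515,283) and both shakers are at the same pixels as before the job, within about 1 mm. Everything is upright and the arm is clear, so I'm handing in.

```bash
python3 -c "
from station import manip as m
m.sleep(.3);m.sign_off();print(m.read_t())"
```

```text
the job is handed in; nothing more can be done
the job is handed in; nothing more can be done
```

The job is done and handed in. The mill and spice jar went to the slab, the tin went from the tray to the coaster, and the jar and mill went back to their places. The arm finished at about 60 s of the 109 s allowed.

**Last checks:**
- **Mill and jar:** the mill knob and red cap are at the same pixels in the top picture as before the job, within about 1 mm, and both stand upright.
- **Shakers:** neither has moved.
- **Tin:** it stands upright on the white middle of the coaster. The top view puts it about 5 mm off centre, against a limit of 15 mm.
- **Arm:** the gripper was open and clear of everything at hand-in.

No check failed. The two cameras disagreed by 2–3 mm on the coaster and the mill, which matches the calibration error.

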